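# Make up a reagent kit and a sampling kit

## Task

Make up the two kits from the stock on the near half of the bench. The reagent kit, in the smaller tray with two bays, gets the tall cuvette box and the amber dropper bottle; the sampling kit, in the larger tray with three bays, gets the low cuvette box, the capped vial and the black-capped marker. Seat each thing flat on the floor of the bay made for it, boxes and glass upright and never tipped over, the marker lying along its cradle, and leave the tape, timer and pen where they are.

Things in the scene. Friction and masses are not known exactly. Their poses are not given: they have to be found in the camera images.
- tall_box_center (a point): Tall cuvette storage box: closed, light blue lower part, grey lid with a catch on one face; 46 (x) x 53 (y) x 50 (z) mm, mass about 50 g. The point is its centre, 25 mm above its underside; z is up. It is solid and rigid; grip it across 46 or 53 mm.
- low_box_center (a point): Low cuvette storage box: same footprint and looks as the tall one, but only a thin band of blue below the grey lid; 46 (x) x 53 (y) x 34 (z) mm, about 50 g. The point is its centre, 17 mm above its underside; z is up.
- bottle_center (a point): Amber dropper bottle with black collar and red bulb, the one near the boxes and vial (one like it at the far back edge stays there). 98 mm high, rigid, about 60 g; body 35 mm in diameter up to 45 mm, shoulder tapering to 17 mm at 60 mm, collar 22 mm in diameter from 60 to 72 mm, bulb 14 mm above. The point is on its axis, 49 mm above its underside; z is up.
- vial_center (a point): Clear glass sample vial with white screw cap, standing: 23 mm in diameter, 50 mm high (body straight up to 31 mm, cap 19 mm in diameter from 40 mm up); about 14 g. The point is its centre, 25 mm above its underside; z is up.
- marker_center (a point): White marker pen with a black cap, lying: 18 mm thick, 132 mm long. The point is its centre, half-way along and 9 mm above the surface it lies on; y is its long axis (+y towards the uncapped end), z up. Its weight lies some 17 mm from the point towards +y; grip the white barrel at or near the point, not the cap. It does not roll; about 18 g.
- reagent_tray: Reagent-kit tray: smaller white moulded tray, 88 (x) x 152 (y) x 16 (z) mm, fixed to the bench, two bays. Origin: centre of its underside, z up. Box bay 58 (x) x 64 (y) mm, centred at x 0, y +31 mm in the tray's frame; wide round well, 50 mm in diameter, at x 0, y -38 mm. Both are 12 mm deep: floor 4 mm above the underside.
- sampling_tray: Sampling-kit tray: larger white tray, 126 (x) x 176 (y) x 16 (z) mm, fixed; origin at its underside, z up. Box bay 58 x 64 mm at x -21, y +38 mm; narrow round well, 36 mm across, at x -21, y -42; both have their floor at z 4. Marker cradle along y at x +36, y 0: flat ledge at z 12; at its ends walls and lips up to z 20 leave 34 (x) x 156 (y) mm; its middle, y -42 to +42, is open to the fingers (nothing above z 16).
- tape_roll: Roll of masking tape lying flat, 68 mm in diameter, 18 mm high; a bystander that stays where it is. Origin at the centre of its underside.
- timer: White bench timer, 66 x 66 x 20 mm; a bystander that stays where it is. Origin at the centre of its underside.
- pen: Thin white and blue ballpoint pen, 9 mm thick, 146 mm long, lying; a bystander that stays where it is. Origin at its middle on the underside; y is its long axis.
There are look-alikes about, which are no part of the job. What is shaped like the part that bears tall_box_center but purple is not meant. Leave any yellow look-alike of the part that bears marker_center alone.

How it is judged:
By the outcome, as a careful person would: the job done as asked, in the order asked, and still so for the second after the job is handed in, with the robot touching nothing.
It also fails if it takes over 128 s, if anything falls off the work surface, if the arm or the gripper's body presses on something with over 40 N, if the wrist force passes 120 N, or if a joint passes its speed limit or range.

## Robot

A 6-joint arm with a two-finger parallel gripper is mounted at the origin on a cart in front of the work surface, level with it; the furniture and walls round the work are solid. World frame = base frame: x ahead of the robot, y to its left, z up, the work surface at z = 0. Lengths are in m, angles in rad, forces in N, time in s.
With the tool pointing down it reaches from about 0.35 to 0.975 m from the base axis. Payload 4.9 kg.
Tool frame: the origin (TCP) lies on the mounting face of the last link; the fingertips stand 173 mm ahead of it and the grasp point (between the pads) lies 155 mm ahead of it; z points along the fingers, y is the line along which they close (so a half turn about z gives the same grasp; the last joint's range is limited). The gripper opens to 85 mm and grips with 20 to 120 N. Pads are 22 mm wide; open, the fingers measure 114 mm over their backs; the gripper's body (76 mm by 85 mm) begins 54 mm behind the grasp point. The pads swing forward as they close: fully open they stand 13 mm farther back than shut.
Start: joints at [-1.326, 0.053, 1.613, -0, 1.476, -0.119], TCP at [0.222, -0.584, 0.405] pointing down, gripper open.
Joint ranges: [-3.01, 3.01], [-1.01, 2.22], [0.06, 2.58], [-1.02, 4.17], [0.09, 2.62], [-3.14, 3.14]. Speed limits (rad/s): [2.57, 2.57, 3.14, 3.14, 3.14, 3.14].

## Interface

Orientations are given as a rotation vector (axis times angle).
In Python, from station import monitor, eyes, finish_job gives the robot as it stands. The module is installed in compiled form; this text tells all that it offers.
- The arm moves only by the tool step_arm, never from a script. Its argument "commands" is a list of rows, each a list of 3 entries, a list of its own where there are three numbers: the opening in per cent of the stroke, from 0 (shut) to 100 (fully open), then the shift along the tool's x, y, z in mm, then the turn about the tool's z in degrees. In form: [[hand, [x, y, z], yaw], ...]. A call has 1 to 12 rows; each row is the pose to reach, as a shift and turn from the pose commanded when the call began, along the tool's axes at that moment; what a row does not reach only later rows make up. A row lasts 1/8 s, in which the tool goes at most 62.5 mm and 10.7 degrees, less where a joint would pass 70% of its speed; a pose out of reach is approached as far as the arm can. A call with a gripper value outside its range is refused whole. The fingers move at their own pace and stop on an object; "squeeze" is the grip in N (left out, the last holds). Time passes only in rows, so rows that repeat a pose let the fingers close. It gives the time, the measured TCP pose, the force, the opening and the grip force at its end, in the units of the state.
- monitor.get_obs(): the state, without advancing time (a new reading comes with each control period).
- eyes.get_image(name): name is "scene" or "top" or "wrist"; returns the picture (400x640x3 uint8, red, green, blue); there is no depth.
- eyes.camera_info(name): a dict with "camera_matrix" (3x3 intrinsics, pixels), "k1" (the pictures are not rectified: a ray, as slopes to the right and down, at radius r is drawn at 1 + k1 r^2 times it, then the intrinsics apply), "extrinsics" (4x4, takes a point from camera to world coordinates). Camera axes: x right, y down, z forward; pixel columns grow to the right and rows downward; lengths in m; the calibration is good to about 2 mm. A picture is of the moment at which its call begins: read the wrist's pose just before it. camera_info takes no time and is no camera call; for the wrist camera it gives the pose at the moment of the call.
- finish_job(): hands the job in; it is judged then, once.
The state is a dict: "t": time; "q": joint angles; "dq": joint speeds; "effort": joint torques, N m; "tool_pos": TCP position; "tool_rot": TCP orientation; "contact_force": force on the tool from outside, world axes, zero at the start; "wrist_torque": the same for the moment, N m; "opening": finger opening in m; "grip_force": force on a finger pad.
Only numpy, scipy, OpenCV 4.12 (cv2) and the standard library are available. Lean on these libraries where they do the work, as an engineer would, in place of code of your own. Each camera call takes 0.05 s, during which the arm holds its last target. There are 200 camera calls.

## Working session

There is one attempt and no reset: what is moved stays moved. The work goes in short steps, Python scripts to look and compute and a tool call to move; the robot and the scene stay as the last step left them, time stands still between calls to the robot, and variables do not carry over. Pictures are saved under pics/ and viewed, at most 14 in all, crops included, and the job is handed in when it is done.

Besides the shell and the picture viewer there is one more tool, called after ">>>" by a JSON object that holds its "name" and its "arguments". step_arm: Moves the arm, as the interface text tells. Its arguments: {"type":"object","properties":{"commands":{"type":"array"},"squeeze":{"type":"number"}},"required":["commands"]}

```bash
mkdir -p pics; cat > h.py <<'E'
import numpy as np, cv2
from station import monitor, eyes, finish_job
from scipy.spatial.transform import Rotation as R
def snap(n,f):
    info=eyes.camera_info(n); im=eyes.get_image(n); cv2.imwrite('pics/'+f+'.png',cv2.cvtColor(im,cv2.COLOR_RGB2BGR)); np.save('pics/'+f+'.npy',info,allow_pickle=True); return im,info
def px2w(info,u,v,z):
    K=np.array(info['camera_matrix']);k=info['k1'];T=np.array(info['extrinsics'])
    p=np.array([(u-K[0,2])/K[0,0],(v-K[1,2])/K[1,1]]);s=p.copy()
    for _ in range(20): s=p/(1+k*(s@s))
    d=T[:3,:3]@np.array([s[0],s[1],1]);o=T[:3,3]
    return o+d*(z-o[2])/d[2]
def w2px(info,P):
    K=np.array(info['camera_matrix']);k=info['k1'];T=np.array(info['extrinsics'])
    c=T[:3,:3].T@(np.array(P)-T[:3,3]);s=c[:2]/c[2];s=s*(1+k*(s@s))
    return K[0,0]*s[0]+K[0,2],K[1,1]*s[1]+K[1,2]
def load(f): return np.load('pics/'+f+'.npy',allow_pickle=True).item()
E
python3 - <<'E'
from h import *
for n in('scene','top','wrist'):
    im,i=snap(n,n+'0'); print(n,i)
o=monitor.get_obs(); print(o)
E
```

```text
scene {'camera_matrix': array([[474.34827365,   0.        , 313.79902891],
       [  0.        , 474.34827365, 201.70413351],
       [  0.        ,   0.        ,   1.        ]]), 'k1': 0.021638125482262127, 'extrinsics': array([[-0.68779638, -0.40319577,  0.60363012, -0.1889795 ],
       [-0.72574296,  0.39944215, -0.56012778,  0.73687819],
       [-0.01527416, -0.82333416, -0.56735135,  0.78895007],
       [ 0.        ,  0.        ,  0.        ,  1.        ]])}
top {'camera_matrix': array([[426.27618054,   0.        , 313.05926677],
       [  0.        , 426.27618054, 209.58928005],
       [  0.        ,   0.        ,   1.        ]]), 'k1': 0.029542906667064217, 'extrinsics': array([[-0.02030466, -0.98351574,  0.17967891,  0.36897722],
       [-0.99979282,  0.01971742, -0.0050538 ,  0.00703023],
       [ 0.00142768, -0.1797443 , -0.98371233,  1.18846311],
       [ 0.        ,  0.        ,  0.        ,  1.        ]])}
wrist {'camera_matrix': array([[280.72450787,   0.        , 321.82348255],
       [  0.        , 280.72450787, 206.574937  ],
       [  0.        ,   0.        ,   1.  
[... 274 characters left out ...]
        ,  1.        ]])}
{'t': 0.15, 'q': array([-1.32601171e+00,  5.31739200e-02,  1.61398500e+00, -1.13906474e-05,
        1.47599800e+00, -1.18996266e-01]), 'dq': array([-0.00014027, -0.00034557, -0.00519611,  0.0006236 ,  0.00059286,
        0.00066515]), 'effort': array([ 8.16814718e-04, -3.94242418e+01, -3.70722377e+01, -1.87371061e-04,
        4.61971780e-03, -9.60642467e-06]), 'tool_pos': array([ 0.22232941, -0.58388449,  0.4037608 ]), 'tool_rot': array([-3.08823230e+00, -5.67999434e-01,  1.72128559e-04]), 'contact_force': array([-0.34858822,  0.17409183,  0.0208263 ]), 'wrist_torque': array([-0.01973983, -0.02139284, -0.06948051]), 'grip_force': 0.0, 'opening': 0.08561514294686054}
```

View pics/top0.png

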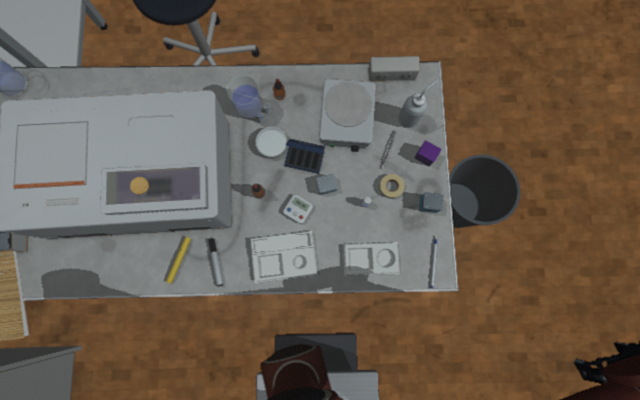

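View pics/scene0.png

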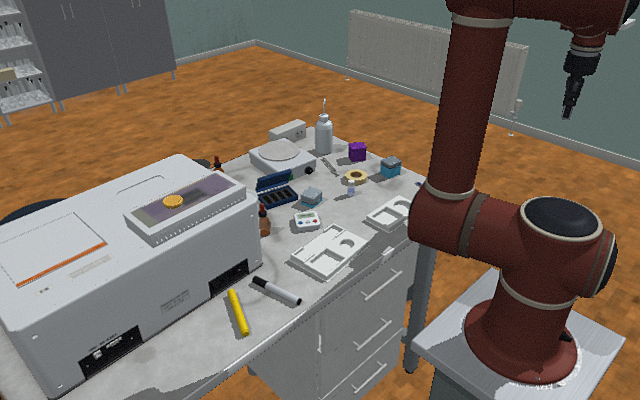

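Overview: the reagent tray is at about (371,258) and the sampling tray at (283,256). The low box looks to be at (327,184), the tall box at (431,202), the vial at (367,202), the bottle at (258,190) and the marker at (215,262). I'll enlarge this region.

```bash
python3 - <<'E'
import cv2
a=cv2.imread('pics/top0.png')
cv2.imwrite('pics/c1.png',cv2.resize(a[165:295,195:455],None,fx=3,fy=3,interpolation=cv2.INTER_CUBIC))
from h import *
i=load('top0')
for n,u,v,z in [('low',327,184,.034),('tall',431,202,.05),('vial',367,202,.05),('bottle',258,186,.09),('mark',215,262,.009),('rt',371,258,.016),('st',283,256,.016)]: print(n,px2w(i,u,v,z).round(3))
E
```

```text
low [ 0.651 -0.039  0.034]
tall [ 0.591 -0.32   0.05 ]
vial [ 0.595 -0.146  0.05 ]
bottle [0.636 0.146 0.09 ]
mark [0.444 0.273 0.009]
rt [ 0.445 -0.155  0.016]
st [0.456 0.086 0.016]
```

View pics/c1.png

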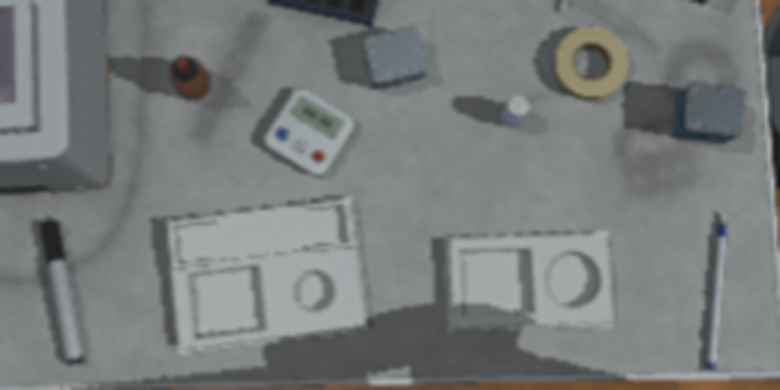

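Enlarged view: both trays have tray +y along image left (world +y). The marker's cap is at its far end, at about (47,222) in the crop. Next I'll compute poses.

```bash
cat >> h.py <<'E'
def goto(p,axis,tool=0.155,obs=None):
    """p: world grasp-point target; axis: finger line angle (deg, world). prints shift (tool axes, mm), yaw deg"""
    o=obs or monitor.get_obs(); Rm=R.from_rotvec(o['tool_rot']).as_matrix()
    s=Rm.T@(np.array(p)-np.array([0,0,-tool])-o['tool_pos'])*1000
    a=np.degrees(np.arctan2(Rm[1,1],Rm[0,1])); d=(axis-a+90)%180-90   # world turn
    print('shift',s.round(1),'yaw',round(-d,1),'or',round(-d+(180 if d>0 else -180),1),'q6',np.degrees(o['q'][5]).round(1),'axis now',round(a,1))
E
python3 - <<'E'
from h import *
i=load('top0')
def c(pts,z): return np.array([px2w(i,195+u/3,165+v/3,z)[:2] for u,v in pts])
def rep(n,P):
    print(n,'ctr',P.mean(0).round(4),'edges',[ (round(float(np.hypot(*e))*1000),round(float(np.degrees(np.arctan2(e[1],e[0]))),1)) for e in np.roll(P,-1,0)-P])
rep('reag',c([(450,238),(607,232),(612,325),(447,328)],.016))
rep('samp',c([(168,221),(352,198),(365,325),(180,350)],.016))
rep('tall',c([(687,82),(742,88),(740,138),(686,133)],.05))
rep('low',c([(363,38),(417,27),(428,70),(375,86)],.034))
rep('marker',c([(47,222),(75,360)],.009))
rep('vialcap',c([(517,108)]*2,.05)); rep('bulb',c([(181,65)]*2,.095)); rep('instr',c([(108,180),(108,120)],0))
rep('timer',c([(302,90),(354,125),(318,174),(265,137)],0.02))
goto([.591,-.32,.15],0)
E
```

```text
reag ctr [ 0.444  -0.1556] edges [(144, -88.9), (84, 179.8), (149, 89.9), (82, -3.9)]
samp ctr [0.4556 0.0838] edges [(171, -84.0), (117, -175.3), (169, 96.4), (118, 5.7)]
tall ctr [ 0.5921 -0.325 ] edges [(50, -97.6), (46, 173.5), (49, 83.4), (47, -4.9)]
low ctr [ 0.6532 -0.039 ] edges [(51, -79.3), (42, -167.7), (51, 106.0), (47, 12.4)]
marker ctr [0.4442 0.2722] edges [(129, -167.3), (129, 12.7)]
vialcap ctr [ 0.5977 -0.1471] edges [(0, 0.0), (0, 0.0)]
bulb ctr [0.633 0.152] edges [(0, 0.0), (0, 0.0)]
instr ctr [0.5753 0.2329] edges [(57, 0.8), (57, -179.2)]
timer ctr [0.5855 0.0422] edges [(59, -125.6), (57, 143.0), (60, 53.7), (56, -38.5)]
shift [ 438.4 -115.3   99. ] yaw -69.2 or 110.8 q6 -6.8 axis now -69.2
```

View pics/wrist0.png

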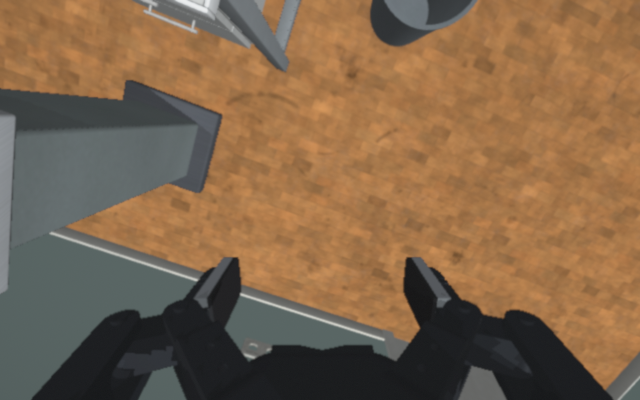

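The wrist view shows the fingertips at (230,260) and (415,260). Next I'll move above the tall box.

>>> {"name": "step_arm", "arguments": {"commands": [[100,[230,-60,20],13],[100,[438,-115,99],26.8],[100,[438,-115,99],26.8],[100,[438,-115,99],26.8],[100,[438,-115,99],26.8],[100,[438,-115,99],26.8],[100,[438,-115,99],26.8],[100,[438,-115,99],26.8],[100,[438,-115,99],26.8],[100,[438,-115,99],26.8],[100,[438,-115,99],26.8],[100,[438,-115,99],26.8]], "squeeze": 30}}

```text
t: 1.65
tool_pos: [0.5901, -0.3217, 0.3062]
tool_rot: [3.137, -0.166, 0.001]
contact_force: [0.0, 0.1, -0.7]
opening: 0.0856
grip_force: 0.0
```

```bash
python3 - <<'E'
from h import *
o=monitor.get_obs();print(o['t'],o['tool_pos'],o['q'],o['dq'].round(3))
snap('wrist','w1')
i=load('w1')
Rm=R.from_rotvec(o['tool_rot']).as_matrix()
for d in (.155,.16,.173):
  for y in(-.0425,.0425): print(d,y,w2px(i,o['tool_pos']+Rm@[0,y,d]))
E
```

```text
1.65 [ 0.5901376  -0.32165976  0.306214  ] [-6.09653649e-01  2.34987813e-01  1.58008758e+00 -8.27369903e-05
  1.32583379e+00  1.06668085e+00] [ 0.003  0.003 -0.001  0.001  0.     0.   ]
0.155 -0.0425 (np.float64(237.70953124560154), np.float64(277.3462129057182))
0.155 0.0425 (np.float64(405.8555951736084), np.float64(277.3982527253195))
0.16 -0.0425 (np.float64(240.44242327232826), np.float64(272.18434964498226))
0.16 0.0425 (np.float64(403.13598019449535), np.float64(272.23293706111133))
0.173 -0.0425 (np.float64(246.78560269881004), np.float64(260.20637138573636))
0.173 0.0425 (np.float64(396.8238521100835), np.float64(260.2474105148342))
```

View pics/w1.png

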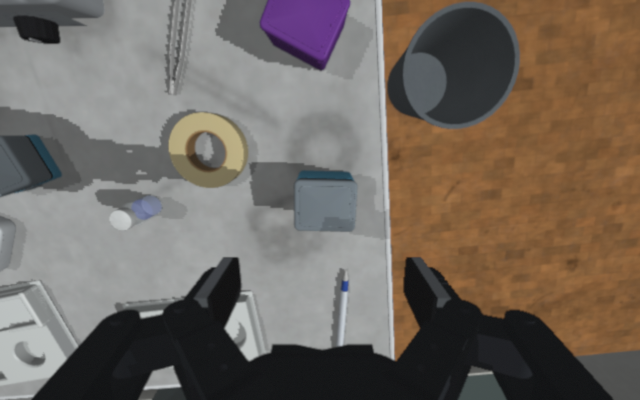

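The wrist view shows the box lid with corners at (296,180), (354,180), (357,231) and (294,231), and the open tips at v≈258, about 0.16 m ahead of the TCP.

```bash
cat >> h.py <<'E'
def rep(n,P):
    P=np.array(P)[:,:2]
    print(n,'ctr',P.mean(0).round(4),'edges',[ (round(float(np.hypot(*e))*1000),round(float(np.degrees(np.arctan2(e[1],e[0]))),1)) for e in np.roll(P,-1,0)-P])
E
python3 - <<'E'
from h import *
i=load('w1')
for z in(.05,.034): rep('t%g'%z,[px2w(i,u,v,z) for u,v in [(296,180),(354,180),(357,231),(294,231)]])
a=cv2.imread('pics/w1.png');print(a[170:182,325].tolist())
goto([.591,-.322,.036],84)
E
```

```text
t0.05 ctr [ 0.596  -0.3253] edges [(47, -96.0), (45, 179.2), (55, 84.0), (45, -9.8)]
t0.034 ctr [ 0.591  -0.3249] edges [(51, -96.0), (48, 179.2), (58, 84.0), (48, -9.8)]
[[82, 80, 76], [80, 71, 55], [81, 68, 41], [82, 68, 39], [84, 71, 40], [85, 72, 40], [87, 73, 42], [82, 69, 40], [64, 56, 39], [65, 61, 55], [89, 85, 78], [112, 106, 98]]
shift [  0.8   0.3 115.2] yaw -0.0 or 180.0 q6 61.1 axis now -96.0
```

```bash
python3 - <<'E'
from h import *
goto([.594,-.325,.031],84)
E
```

```text
shift [  4.1   3.  120.2] yaw -0.0 or 180.0 q6 61.1 axis now -96.0
```

>>> {"name": "step_arm", "arguments": {"commands": [[100,[4,3,40],0],[100,[4,3,80],0],[100,[4,3,110],0],[100,[4,3,120],0],[100,[4,3,120],0],[40,[4,3,120],0],[40,[4,3,120],0],[40,[4,3,120],0],[40,[4,3,120],0],[40,[4,3,120],0],[40,[4,3,60],0],[40,[4,3,0],0]], "squeeze": 30}}

```text
t: 3.2
tool_pos: [0.594, -0.3238, 0.3057]
tool_rot: [-3.136, 0.163, 0.004]
contact_force: [-0.1, -1.4, -0.8]
opening: 0.0529
grip_force: 31.7
```

```bash
python3 - <<'E'
from h import *
o=monitor.get_obs();print(o['t'],o['tool_pos'],o['opening'],o['grip_force'])
c=np.array([.444,-.1556]); 
a=np.radians(-1)
p=c+np.array([-np.sin(a),np.cos(a)])*.031
goto([*p,.15],89)
E
```

```text
3.2 [ 0.59397629 -0.32381156  0.30569448] 0.052941016993403214 31.73113524913788
shift [-169.3 -182.6    1.4] yaw -5.0 or 175.0 q6 61.1 axis now -96.0
```

Box held at 52.9 mm. I'll look at the reagent tray from a point 75 mm short of it.

>>> {"name": "step_arm", "arguments": {"commands": [[40,[-60,-60,0],-2],[40,[-120,-120,0],-4],[40,[-180,-160,0],-5],[40,[-235,-182,0],-5],[40,[-235,-182,0],-5],[40,[-235,-182,0],-5],[40,[-235,-182,0],-5],[40,[-235,-182,0],-5]]}}

```text
t: 4.2
tool_pos: [0.3805, -0.1195, 0.3063]
tool_rot: [3.141, -0.027, 0.001]
contact_force: [-0.6, 0.3, -0.3]
opening: 0.0528
grip_force: 31.7
```

```bash
python3 - <<'E'
from h import *
o=monitor.get_obs();print(o['t'],o['tool_pos'],o['dq'].round(3))
snap('wrist','w2')
E
```

```text
4.2 [ 0.38054177 -0.11945254  0.30628241] [-0.002  0.01   0.001  0.001  0.001  0.002]
```

View pics/w2.png

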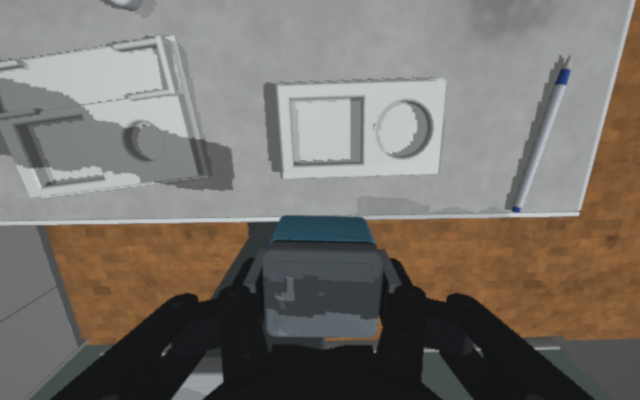

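The reagent tray's top corners are at (278,84), (444,79), (441,173) and (285,178). Its bay corners are (290,97), (364,96), (362,164) and (293,166), and the well is centred near (404,129).

```bash
python3 - <<'E'
from h import *
i=load('w2')
f=lambda L,z=.016:[px2w(i,u,v,z) for u,v in L]
rep('tray',f([(278,84),(444,79),(441,173),(285,178)]))
rep('bay',f([(290,97),(364,96),(362,164),(293,166)]))
print('well',px2w(i,404,129,.016))
rep('samp',f([(175,37),(207,178),(37,197)]))
o=monitor.get_obs()
# box relative to grasp: box lid corners unknown here
goto([.444,-.1246,.15],89.5)
E
```

```text
tray ctr [ 0.4463 -0.1565] edges [(142, -89.3), (81, -175.7), (146, 90.9), (82, 1.0)]
bay ctr [ 0.4457 -0.1255] edges [(64, -90.3), (59, 179.7), (64, 90.7), (60, -0.2)]
well [ 0.44711006 -0.19408124  0.016     ]
samp ctr [0.4398 0.0478] edges [(118, -175.0), (169, 95.3), (207, -49.9)]
shift [63.6  4.1  1.1] yaw -0.5 or 179.5 q6 62.8 axis now -91.0
```

>>> {"name": "step_arm", "arguments": {"commands": [[40,[40,4,0],-1],[40,[65,6,0],-1.8],[40,[65,6,40],-1.8],[40,[65,6,80],-1.8],[40,[65,6,100],-1.8],[40,[65,6,110],-1.8],[40,[65,6,115],-1.8],[40,[65,6,116],-1.8],[40,[65,6,116],-1.8]]}}

```text
t: 5.38
tool_pos: [0.4453, -0.1262, 0.1919]
tool_rot: [-3.141, -0.023, 0.002]
contact_force: [-8.1, 1.9, 11.5]
opening: 0.0531
grip_force: 32.9
```

```bash
python3 - <<'E'
from h import *
goto([.4457,-.1255,.035],90.8)
E
```

```text
shift [ 0.4 -0.7  1.9] yaw 0.1 or -179.9 q6 64.1 axis now -89.1
```

```bash
python3 - <<'E'
from h import *
snap('wrist','w3');im,_=snap('scene','s3')
a=cv2.imread('pics/w3.png');b=cv2.imread('pics/s3.png')[170:250,350:450]
cv2.imwrite('pics/c3.png',np.hstack([a[150:400,190:450],cv2.resize(b,(312,250),interpolation=cv2.INTER_CUBIC)]))
o=monitor.get_obs();print(o['tool_pos'],o['contact_force'])
E
```

```text
[ 0.4452849  -0.12624017  0.19194602] [-7.92423189  2.48169538 10.30970612]
```

View pics/c3.png

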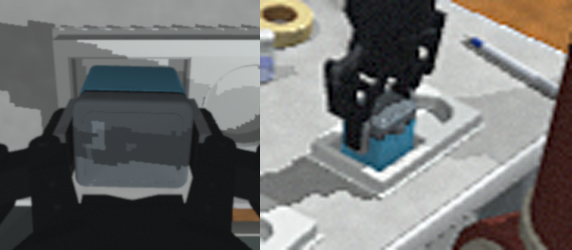

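The box is inside the bay walls and close to the +x side. I'll ease it 2 mm toward −x, release and lift.

>>> {"name": "step_arm", "arguments": {"commands": [[40,[-2,-1,-2],0],[40,[-2,-1,-2],0],[40,[-2,-1,0],0],[40,[-2,-1,0],0]]}}

```text
t: 5.98
tool_pos: [0.4433, -0.1253, 0.1919]
tool_rot: [3.141, 0.023, -0.0]
contact_force: [-7.1, 3.2, 14.6]
opening: 0.0529
grip_force: 33.2
```

>>> {"name": "step_arm", "arguments": {"commands": [[40,[0,0,-1],0],[80,[0,0,-1],0],[100,[0,0,-1],0],[100,[0,0,-1],0],[100,[0,0,-1],0],[100,[0,0,-50],0],[100,[0,0,-100],0],[100,[0,0,-130],0],[100,[0,0,-130],0]]}}

```text
t: 7.1
tool_pos: [0.4433, -0.1252, 0.3228]
tool_rot: [3.139, 0.023, 0.009]
contact_force: [-0.5, -0.1, -0.5]
opening: 0.0854
grip_force: 0.0
```

```bash
python3 - <<'E'
from h import *
snap('wrist','w4')
a=cv2.imread('pics/w4.png')
cv2.imwrite('pics/c4.png',a[120:330,170:470])
o=monitor.get_obs();print(o['tool_pos'],o['contact_force'])
goto([.56,.145,.205],90)
E
```

```text
[ 0.44268421 -0.12494093  0.32039716] [-1.879234    0.28231808 -0.78612652]
shift [ 121.4 -268.1  -39.6] yaw 0.8 or -179.2 q6 64.1 axis now -89.2
```

View pics/c4.png

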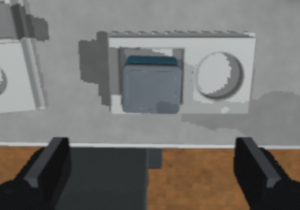

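The tall box is seated in its bay with its lid level. Next is the bottle.

>>> {"name": "step_arm", "arguments": {"commands": [[70,[40,-60,-40],0],[70,[80,-120,-40],0],[70,[115,-180,-40],0],[70,[115,-240,-40],0],[70,[115,-270,-40],0],[70,[115,-270,-40],0],[70,[115,-270,-40],0],[70,[115,-270,-40],0],[70,[115,-270,-40],0]]}}

```text
t: 8.28
tool_pos: [0.5535, 0.1456, 0.3594]
tool_rot: [3.141, 0.02, -0.0]
contact_force: [-0.5, -0.4, 0.1]
opening: 0.06
grip_force: 0.0
```

```bash
python3 - <<'E'
from h import *
i=load('w4')
rep('lid',[px2w(i,u+170,v+120,.054) for u,v in[(123,66),(181,66),(180,112),(122,112)]])
o=monitor.get_obs();print(o['t'],o['tool_pos'],o['dq'].round(2))
snap('wrist','w5')
E
```

```text
lid ctr [ 0.4439 -0.1257] edges [(50, -89.2), (43, -178.6), (53, 90.8), (43, -2.1)]
8.275 [0.55354114 0.14560381 0.35944403] [ 0.   -0.   -0.01  0.   -0.    0.  ]
```

View pics/w5.png

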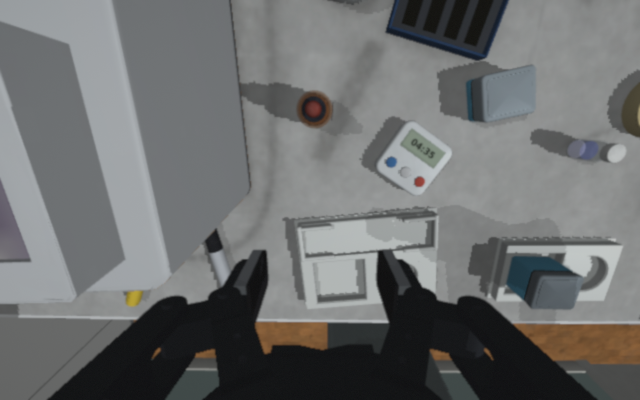

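Bulb top at (314,106), body centre about (315,110), low-box lid centre about (503,94), vial cap at (612,153).

```bash
python3 - <<'E'
from h import *
i=load('w5')
for n,u,v,z in[('bulb',314,106,.095),('body',315,110,.04),('vialcap',612,153,.05),('vialbase',577,149,.0),('instr',246,188,0)]: print(n,px2w(i,u,v,z).round(4))
rep('low',[px2w(i,u,v,.034) for u,v in[(481,79),(533,66),(535,108),(486,121)]])
rep('samp',[px2w(i,u,v,.016) for u,v in[(297,222),(437,208),(437,300),(305,306)]])
goto([.631,.149,.076],90.8)
E
```

```text
bulb [0.6394 0.1528 0.095 ]
body [0.6379 0.1534 0.04  ]
vialcap [ 0.6019 -0.1417  0.05  ]
vialbase [ 0.6007 -0.1504  0.    ]
instr [0.549  0.2369 0.    ]
low ctr [ 0.6558 -0.0367] edges [(50, -75.6), (39, -164.0), (49, 105.7), (41, 17.2)]
samp ctr [0.4609 0.086 ] edges [(165, -83.2), (127, -172.2), (173, 93.7), (118, 4.3)]
shift [ 77.5  -2.3 128.6] yaw -0.1 or 179.9 q6 96.6 axis now -89.3
```

```bash
python3 - <<'E'
from h import *
goto([.637,.153,.075],90.8)
E
```

```text
shift [ 83.5  -6.2 129.6] yaw -0.1 or 179.9 q6 96.6 axis now -89.3
```

>>> {"name": "step_arm", "arguments": {"commands": [[70,[50,-4,0],0],[70,[84,-6,30],0],[70,[84,-6,80],0],[70,[84,-6,115],0],[70,[84,-6,130],0],[70,[84,-6,130],0],[70,[84,-6,130],0],[10,[84,-6,130],0],[10,[84,-6,130],0],[10,[84,-6,130],0],[10,[84,-6,130],0],[10,[84,-6,130],0]], "squeeze": 30}}

```text
t: 9.82
tool_pos: [0.6379, 0.1542, 0.2312]
tool_rot: [-3.141, -0.023, -0.003]
contact_force: [-0.6, -0.0, 5.7]
opening: 0.0207
grip_force: 29.4
```

>>> {"name": "step_arm", "arguments": {"commands": [[10,[0,0,-10],0],[10,[0,0,-30],0],[10,[0,0,-30],0],[10,[0,0,-30],0]]}}

```text
t: 10.32
tool_pos: [0.6374, 0.154, 0.26]
tool_rot: [-3.141, -0.023, -0.001]
contact_force: [-0.7, -0.2, -0.9]
opening: 0.0209
grip_force: 29.4
```

```bash
python3 - <<'E'
from h import *
snap('wrist','w6');snap('scene','s6')
a=cv2.imread('pics/w6.png');b=cv2.imread('pics/s6.png')[140:260,200:340]
cv2.imwrite('pics/c6.png',np.hstack([cv2.resize(a[190:340,240:400],(320,300)),cv2.resize(b,(350,300),interpolation=cv2.INTER_CUBIC)]))
o=monitor.get_obs();print(o['tool_pos'],o['contact_force'],o['opening'])
E
```

```text
[0.63709632 0.15399863 0.25901584] [-0.07084259  0.3871977  -1.93302185] 0.020815723303190866
```

View pics/c6.png

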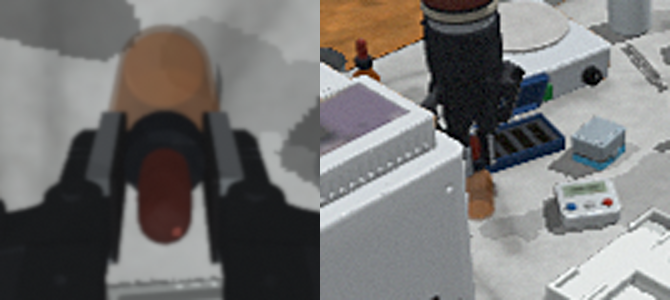

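The bottle is held on its collar and upright. Next I'll lift it and carry it to the wide well.

```bash
python3 - <<'E'
from h import *
o=monitor.get_obs()
i=load('w6')
p=o['tool_pos']*1
print(w2px(i,[p[0],p[1],p[2]-.2312+.098]),w2px(i,[p[0],p[1],p[2]-.2312+.045]))
goto([.4467,-.1945,.205],90.8)
E
```

```text
(np.float64(321.7972340478844), np.float64(304.0437102236638)) (np.float64(321.8669110237536), np.float64(249.72015052539774))
shift [-195.6  345.7 -100.7] yaw 0.0 or -180.0 q6 96.2 axis now -89.2
```

>>> {"name": "step_arm", "arguments": {"commands": [[10,[0,0,-50],0],[10,[-10,20,-90],0],[10,[-40,60,-100],0],[10,[-70,115,-100],0],[10,[-100,170,-100],0],[10,[-130,225,-100],0],[10,[-160,280,-100],0],[10,[-180,320,-100],0],[10,[-195,346,-100],0],[10,[-195,346,-100],0],[10,[-195,346,-100],0],[10,[-195,346,-100],0]]}}

```text
t: 11.92
tool_pos: [0.4479, -0.194, 0.3595]
tool_rot: [-3.141, -0.025, 0.0]
contact_force: [-0.1, 0.7, -0.7]
opening: 0.0207
grip_force: 29.6
```

```bash
python3 - <<'E'
from h import *
o=monitor.get_obs();print(o['tool_pos'],o['opening'])
goto([.4467,-.1945,.080],90.8)
E
```

```text
[ 0.44793095 -0.19395831  0.35949217] 0.020709837725598645
shift [ -1.2   0.6 124.5] yaw 0.1 or -179.9 q6 56.9 axis now -89.1
```

>>> {"name": "step_arm", "arguments": {"commands": [[10,[-1,0,50],0],[10,[-1,0,95],0],[10,[-1,0,115],0],[10,[-1,0,120],0],[10,[-1,0,123],0],[10,[-1,0,124],0],[10,[-1,0,124],0],[10,[-1,0,124],0]]}}

```text
t: 12.92
tool_pos: [0.4467, -0.195, 0.2364]
tool_rot: [3.141, 0.023, 0.002]
contact_force: [-0.7, 0.1, -0.8]
opening: 0.0205
grip_force: 29.6
```

>>> {"name": "step_arm", "arguments": {"commands": [[10,[0,0,1],0],[10,[0,0,2],0],[10,[0,0,2],0]]}}

```text
t: 13.3
tool_pos: [0.4471, -0.1951, 0.2351]
tool_rot: [3.141, 0.023, 0.002]
contact_force: [-0.9, 0.3, 6.3]
opening: 0.0207
grip_force: 30.1
```

Floor touched. Release, lift, and go toward the low box.

>>> {"name": "step_arm", "arguments": {"commands": [[45,[0,0,0],0],[45,[0,0,0],0],[45,[0,0,0],0],[45,[0,0,0],0],[45,[0,0,-40],0],[45,[0,0,-100],0],[45,[0,0,-130],0],[45,[0,0,-130],0]]}}

```text
t: 14.3
tool_pos: [0.4472, -0.1952, 0.3672]
tool_rot: [3.138, 0.023, 0.009]
contact_force: [-0.4, -0.5, -1.1]
opening: 0.0386
grip_force: 0.0
```

```bash
python3 - <<'E'
from h import *
o=monitor.get_obs();print(o['tool_pos'],o['opening'])
snap('scene','s7')
b=cv2.imread('pics/s7.png')[150:250,330:440]
cv2.imwrite('pics/c7.png',cv2.resize(b,None,fx=4,fy=4,interpolation=cv2.INTER_CUBIC))
goto([.60,-.04,.15],105)
E
```

```text
[ 0.44722196 -0.19521873  0.36717567] 0.03864457642867328
shift [ 155.5 -152.7   59.7] yaw -14.2 or 165.8 q6 56.8 axis now -89.2
```

View pics/c7.png

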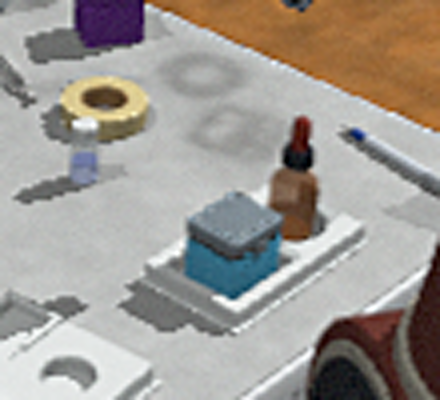

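The reagent kit is in place: the box and bottle both stand upright in their bays. Next is the low box.

>>> {"name": "step_arm", "arguments": {"commands": [[100,[40,-40,0],-4],[100,[80,-80,20],-8],[100,[120,-120,40],-12],[100,[155,-153,60],-14],[100,[155,-153,60],-14],[100,[155,-153,60],-14],[100,[155,-153,60],-14],[100,[155,-153,60],-14]]}}

```text
t: 15.35
tool_pos: [0.5989, -0.0404, 0.3044]
tool_rot: [3.115, 0.404, 0.002]
contact_force: [0.4, -0.9, 0.3]
opening: 0.0852
grip_force: 0.0
```

```bash
python3 - <<'E'
from h import *
o=monitor.get_obs();print(o['tool_pos'],o['opening'],o['dq'].round(2))
snap('wrist','w8')
goto([.656,-.038,.033],105)
E
```

```text
[ 0.59888842 -0.04038473  0.30440704] 0.08521190570885621 [ 0. -0. -0.  0. -0.  0.]
shift [ 55.6  12.2 116.5] yaw -0.2 or 179.8 q6 64.3 axis now -75.2
```

View pics/w8.png

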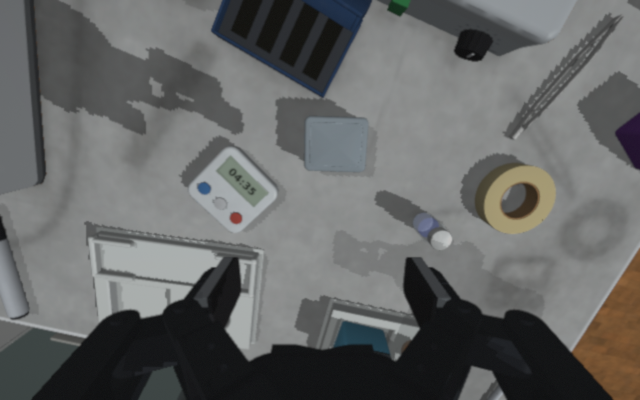

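Low-box lid corners are at (307,118), (368,119), (366,172) and (304,170); the vial cap is at (441,239).

```bash
python3 - <<'E'
from h import *
i=load('w8')
rep('low',[px2w(i,u,v,.034) for u,v in[(307,118),(368,119),(366,172),(304,170)]])
print('cap',px2w(i,441,239,.05),'rack',px2w(i,322,95,.03))
rep('samp',[px2w(i,u,v,.016) for u,v in[(89,238),(262,252),(253,347)]])
goto([.655,-.0375,.033],105)
E
```

```text
low ctr [ 0.6555 -0.0381] edges [(50, -76.1), (44, -164.7), (53, 102.9), (43, 10.4)]
cap [ 0.60312324 -0.14648424  0.05      ] rack [ 0.69094618 -0.01641769  0.03      ]
samp ctr [0.4827 0.0576] edges [(174, -80.3), (122, -173.8), (206, 63.6)]
shift [ 54.8  11.5 116.5] yaw -0.2 or 179.8 q6 64.3 axis now -75.2
```

>>> {"name": "step_arm", "arguments": {"commands": [[100,[55,12,30],0.8],[100,[55,12,80],0.8],[100,[55,12,110],0.8],[100,[55,12,117],0.8],[100,[55,12,117],0.8],[100,[55,12,117],0.8],[40,[55,12,117],0.8],[40,[55,12,117],0.8],[40,[55,12,117],0.8],[40,[55,12,117],0.8],[40,[55,12,117],0.8],[40,[55,12,117],0.8]], "squeeze": 30}}

```text
t: 16.9
tool_pos: [0.6561, -0.0371, 0.188]
tool_rot: [3.117, 0.384, 0.003]
contact_force: [-0.8, 0.7, 5.9]
opening: 0.0521
grip_force: 32.7
```

```bash
python3 - <<'E'
from h import *
o=monitor.get_obs();print(o['tool_pos'],o['opening'])
c=np.array([.4585,.085]);
a=np.radians(5.5);ax=np.array([np.cos(a),np.sin(a)]);ay=np.array([-np.sin(a),np.cos(a)])
print('bay',c-.021*ax+.038*ay,'well',c-.021*ax-.042*ay)
goto([.375,.12,.15],95.5)
E
```

```text
[ 0.65609603 -0.0371408   0.18803737] 0.05213694777911544
bay [0.43395454 0.12081229] well [0.4416222 0.0411806]
shift [-234.4 -220.6 -117.5] yaw 8.5 or -171.5 q6 66.2 axis now -76.0
```

>>> {"name": "step_arm", "arguments": {"commands": [[40,[0,0,-50],0],[40,[-10,-10,-105],0],[40,[-50,-50,-118],3],[40,[-95,-90,-118],5],[40,[-140,-130,-118],8.5],[40,[-185,-175,-118],8.5],[40,[-225,-215,-118],8.5],[40,[-234,-221,-118],8.5],[40,[-234,-221,-118],8.5],[40,[-234,-221,-118],8.5],[40,[-234,-221,-118],8.5]]}}

```text
t: 18.27
tool_pos: [0.3758, 0.1201, 0.3048]
tool_rot: [3.138, 0.15, -0.0]
contact_force: [-0.4, 0.1, -0.2]
opening: 0.0522
grip_force: 32.0
```

```bash
python3 - <<'E'
from h import *
o=monitor.get_obs();print(o['tool_pos'],o['opening'],o['dq'].round(2))
snap('wrist','w9')
E
```

```text
[0.37577908 0.12006618 0.30482864] 0.05224611651268325 [ 0. -0.  0.  0.  0.  0.]
```

View pics/w9.png

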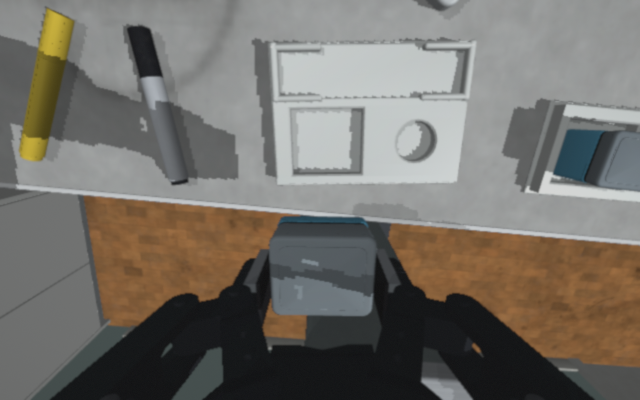

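Bay corners are (291,108), (366,106), (363,172) and (292,173). The narrow well is centred at about (416,141), the cradle spans (275,72)–(470,68), and the marker runs from cap end (140,28) to tail (179,181).

```bash
python3 - <<'E'
from h import *
i=load('w9')
f=lambda L,z=.016:[px2w(i,u,v,z) for u,v in L]
rep('bay',f([(291,108),(366,106),(363,172),(292,173)]))
print('well',px2w(i,416.5,140,.016).round(4))
rep('near',f([(277,184),(460,181)]))
rep('cradle outer z20',f([(272,42),(476,41),(471,98),(273,100)],.02))
rep('marker',f([(140,28),(179,181)],.009))
goto([.434,.121,.035],95.5)
o=monitor.get_obs()
E
```

```text
bay ctr [0.4334 0.1201] edges [(65, -83.1), (58, -174.6), (66, 96.3), (57, 4.5)]
well [0.4418 0.0409 0.016 ]
near ctr [0.399  0.0783] edges [(172, -83.6), (172, 96.4)]
cradle outer z20 ctr [0.4935 0.0888] edges [(164, -84.2), (43, -171.1), (168, 96.1), (44, 3.6)]
marker ctr [0.4456 0.272 ] edges [(130, -168.7), (130, 11.3)]
shift [ 58.2   4.7 114.7] yaw -0.0 or 180.0 q6 91.4 axis now -84.5
```

>>> {"name": "step_arm", "arguments": {"commands": [[40,[58,4,0],-0.5],[40,[58,4,50],-0.5],[40,[58,4,90],-0.5],[40,[58,4,105],-0.5],[40,[58,4,109],-0.5],[40,[58,4,111],-0.5],[40,[58,4,112],-0.5],[40,[58,4,112],-0.5]]}}

```text
t: 19.32
tool_pos: [0.4334, 0.1223, 0.1937]
tool_rot: [-3.137, -0.166, -0.003]
contact_force: [0.1, -1.0, -1.0]
opening: 0.0523
grip_force: 32.0
```

>>> {"name": "step_arm", "arguments": {"commands": [[40,[0,2,0],0],[40,[0,2,1],0],[40,[0,2,2],0],[40,[0,2,2],0]]}}

```text
t: 19.82
tool_pos: [0.4336, 0.1202, 0.192]
tool_rot: [3.137, 0.166, -0.001]
contact_force: [-4.6, -1.9, 10.2]
opening: 0.0521
grip_force: 33.1
```

>>> {"name": "step_arm", "arguments": {"commands": [[60,[0,0,-1],0],[100,[0,0,-1],0],[100,[0,0,-1],0],[100,[0,0,-1],0],[100,[0,0,-1],0],[100,[0,0,-50],0],[100,[0,0,-110],0],[100,[0,0,-130],0],[100,[0,0,-130],0]]}}

```text
t: 20.95
tool_pos: [0.4338, 0.1203, 0.3229]
tool_rot: [-3.137, -0.166, -0.008]
contact_force: [-0.2, 0.5, -0.6]
opening: 0.0851
grip_force: 0.0
```

```bash
python3 - <<'E'
from h import *
o=monitor.get_obs();print(o['tool_pos'],o['opening'],o['contact_force'])
snap('wrist','w10')
goto([.57,-.146,.15],90)
E
```

```text
[0.43380889 0.12027448 0.32290645] 0.08505785750518582 [-0.22986801  0.54529307 -0.6172788 ]
shift [108.  279.1  15.9] yaw 6.0 or -174.0 q6 90.0 axis now -84.0
```

```bash
python3 - <<'E'
from h import *
i=load('w8'); t=px2w(i,517,198,.018)[:2]; v=np.array([.603,-.1465]); d=t-v
print(t,np.hypot(*d)-.034, np.degrees(np.arctan2(d[1],d[0])))
print('pen etc timer', px2w(i,276,190,.02))
E
```

```text
[ 0.65114369 -0.21863303] 0.05272363763276233 -56.27969774854359
pen etc timer [0.60097353 0.00414307 0.02      ]
```

>>> {"name": "step_arm", "arguments": {"commands": [[45,[35,60,0],2],[45,[60,120,10],4],[45,[90,180,15],6],[45,[108,240,15],6],[45,[108,279,15],6],[45,[108,279,15],6],[45,[108,279,15],6],[45,[108,279,15],6],[45,[108,279,15],6]]}}

```text
t: 22.12
tool_pos: [0.5698, -0.1446, 0.3055]
tool_rot: [-3.141, -0.004, 0.001]
contact_force: [0.3, -1.1, -0.1]
opening: 0.0389
grip_force: 0.0
```

```bash
python3 - <<'E'
from h import *
o=monitor.get_obs();print(o['tool_pos'],o['opening'],o['dq'].round(2))
im,i=snap('wrist','w11')
u,v=w2px(i,[.603,-.1465,.05]);print(u,v)
hsv=cv2.cvtColor(im,cv2.COLOR_RGB2HSV)
m=((hsv[...,2]>190)&(hsv[...,1]<30)).astype(np.uint8)
n,l,s,c=cv2.connectedComponentsWithStats(m)
for k in range(1,n):
    if s[k,4]>60: print(s[k],c[k].round(1),px2w(i,*c[k],.05).round(4))
cv2.imwrite('pics/c11.png',cv2.resize(im[int(v)-60:int(v)+60,int(u)-80:int(u)+80,::-1],None,fx=4,fy=4))
E
```

```text
[ 0.56975288 -0.14462594  0.30548119] 0.038880254401858536 [-0.   -0.   -0.01 -0.   -0.   -0.  ]
324.3424240445998 174.40696032461938
```

```bash
python3 - <<'E'
from h import *
i=load('w11');a=cv2.imread('pics/w11.png');g=cv2.cvtColor(a,cv2.COLOR_BGR2GRAY)[140:215,285:365]
print(np.percentile(g,[5,25,50,75,95,99]))
m=(g>np.percentile(g,50)+14).astype(np.uint8)
n,l,s,c=cv2.connectedComponentsWithStats(m)
for k in range(1,n):
    if s[k,4]>30:
        q=c[k]+[285,140]; print(s[k],q.round(1),px2w(i,*q,.05).round(4))
for r in range(0,75,3): print(''.join('%4d'%x for x in g[r,10:70:3]))
E
```

```text
[ 86. 128. 139. 142. 169. 179.]
[ 30  25  23  22 386] [325.9 175.5] [ 0.6021 -0.1478  0.05  ]
 139 139 139 139 138 138 139 139 139 138 138 139 139 139 139 140 138 138 137 136
 139 139 139 137 137 137 139 140 140 139 139 138 138 138 138 137 136 135 133 132
 122 131 131 136 136 139 139 139 140 140 139 140 139 139 137 134 130 129 128 128
  87  88  88  88 115 137 139 139 140 139 137 137 138 137 132 127 124 123 125 131
  88  87  86  86  85  88  88  98 134 136 134 134 133 131 128 125 125 125 128 136
  87  87  86  86  85  85  84  82  84  86 103 121 128 128 128 130 131 132 135 139
  86  86  86  87  86  84  81  79  99 104 106 105 106 117 133 134 135 136 139 140
  87  86  86  86  86  83  79  94 113 115 117 120 121 116 120 124 125 127 139 140
  87  87  87  86  85  83  84 113 104 105 122 113 109 131 122 121 121 122 130 139
  87  87  87  87  86  85  93 105 155 176 176 175 173 130 128 122 121 123 123 125
 102  93  87  87  87  88  95 146 175 179 176 176 180 180 133 122 122 124 122 124
 140 139 137 138 110  90  99 171 173 175 176 177 182 184 159 122 122 124 124 125
 139 138 138 140 142 142 130 167 1
[... 318 characters left out ...]
 142 141 141 140 139 139 141 143 143 142 140 140 139
 142 142 142 144 145 144 143 142 140 139 140 141 141 141 142 143 143 142 140 140
 142 141 144 146 147 145 144 141 138 137 138 139 139 141 142 144 146 143 140 140
 144 143 144 146 145 142 142 140 138 137 137 137 139 139 141 143 144 142 141 141
 143 143 143 142 141 141 140 139 139 139 139 139 140 141 143 143 144 144 142 142
 142 142 140 140 139 140 140 140 140 139 140 141 141 141 141 142 143 145 144 145
 142 140 140 140 140 140 140 140 139 140 139 141 141 141 142 143 145 145 146 144
 142 141 140 141 141 140 140 139 139 141 140 140 141 142 144 147 147 146 147 144
 142 141 141 140 140 140 139 139 141 140 141 139 140 144 147 148 149 148 147 145
```

```bash
python3 - <<'E'
from h import *
goto([.602,-.1475,.031],90)
E
```

```text
shift [ 32.2   2.8 119.7] yaw 0.1 or -179.9 q6 68.4 axis now -89.9
```

>>> {"name": "step_arm", "arguments": {"commands": [[45,[32,3,0],0],[45,[32,3,40],0],[45,[32,3,85],0],[45,[32,3,110],0],[45,[32,3,119],0],[45,[32,3,119],0],[45,[32,3,119],0],[15,[32,3,119],0],[15,[32,3,119],0],[15,[32,3,119],0],[15,[32,3,119],0],[15,[32,3,119],0]], "squeeze": 20}}

```text
t: 23.68
tool_pos: [0.6027, -0.1491, 0.1884]
tool_rot: [3.141, 0.001, 0.004]
contact_force: [-1.2, 0.6, 5.4]
opening: 0.0214
grip_force: 20.7
```

```bash
python3 - <<'E'
from h import *
goto([.4418,.0409,.15],96)
E
```

```text
shift [-160.5 -190.  -117.1] yaw -6.0 or 174.0 q6 69.2 axis now -90.0
```

>>> {"name": "step_arm", "arguments": {"commands": [[15,[0,0,-30],0],[15,[0,0,-80],0],[15,[-10,-15,-117],0],[15,[-50,-60,-117],-2],[15,[-90,-105,-117],-4],[15,[-130,-150,-117],-6],[15,[-160,-190,-117],-6],[15,[-160,-190,-117],-6],[15,[-160,-190,-117],-6],[15,[-160,-190,-117],-6]]}}

```text
t: 24.92
tool_pos: [0.4425, 0.0403, 0.3039]
tool_rot: [3.137, 0.164, 0.0]
contact_force: [0.5, 0.4, -1.0]
opening: 0.0213
grip_force: 20.1
```

```bash
python3 - <<'E'
from h import *
o=monitor.get_obs();print(o['tool_pos'],o['opening'])
goto([.4418,.0407,.037],96)
E
```

```text
[0.4424697  0.04028964 0.30392962] 0.021335182777543104
shift [ -0.7  -0.5 111.9] yaw -0.0 or 180.0 q6 79.6 axis now -84.0
```

>>> {"name": "step_arm", "arguments": {"commands": [[15,[0,0,40],0],[15,[0,0,85],0],[15,[0,0,102],0],[15,[0,0,108],0],[15,[0,0,110],0],[15,[0,0,111],0],[15,[0,0,112],0],[15,[0,0,112],0]]}}

```text
t: 25.92
tool_pos: [0.4423, 0.041, 0.1925]
tool_rot: [3.137, 0.166, 0.003]
contact_force: [0.2, -0.5, 0.7]
opening: 0.0218
grip_force: 20.2
```

>>> {"name": "step_arm", "arguments": {"commands": [[15,[0,0,1],0],[15,[0,0,1],0]]}}

```text
t: 26.18
tool_pos: [0.4426, 0.041, 0.1924]
tool_rot: [3.137, 0.166, 0.002]
contact_force: [-2.6, 0.3, 8.7]
opening: 0.0216
grip_force: 20.9
```

Floor touched. Release gently and lift.

>>> {"name": "step_arm", "arguments": {"commands": [[25,[0,0,0],0],[40,[0,0,0],0],[45,[0,0,0],0],[45,[0,0,0],0],[45,[0,0,-20],0],[45,[0,0,-60],0],[45,[0,0,-110],0],[45,[0,0,-130],0],[45,[0,0,-130],0]]}}

```text
t: 27.3
tool_pos: [0.4424, 0.041, 0.3226]
tool_rot: [3.137, 0.166, 0.007]
contact_force: [0.2, -0.6, -0.4]
opening: 0.0386
grip_force: 0.0
```

```bash
python3 - <<'E'
from h import *
goto([.41,.20,.17],102)
a=np.radians(6);c=np.array([.4418,.0409]);ax=np.array([np.cos(a),np.sin(a)]);ay=np.array([-ax[1],ax[0]])
b=np.array([.4335,.1203])
for n,o in(('w',c+.021*ax+.042*ay),('b',b+.021*ax-.038*ay)): print(n,'origin',o.round(4),'cradle',(o+.036*ax).round(4))
E
```

```text
shift [ -15.4 -161.5   -2.6] yaw -6.0 or 174.0 q6 79.6 axis now -84.0
w origin [0.4583 0.0849] cradle [0.4941 0.0886]
b origin [0.4584 0.0847] cradle [0.4942 0.0885]
```

```bash
python3 - <<'E'
from h import *
i=load('w5')
for h in(0,.05,.1,.15,.2,.25): print(h,np.round(w2px(i,[.549,.237,h])))
goto([.437,.2704,.12],101.3)
E
```

```text
0 [246. 188.]
0.05 [233. 199.]
0.1 [216. 215.]
0.15 [190. 239.]
0.2 [148. 278.]
0.25 [ 66. 354.]
shift [  18.6 -228.7   47.5] yaw -5.3 or 174.7 q6 79.6 axis now -84.0
```

I'll turn the hand half round so the camera faces away from the instrument, then go above the marker.

>>> {"name": "step_arm", "arguments": {"commands": [[45,[0,0,0],-10],[45,[0,0,0],-20],[45,[0,0,0],-30],[45,[0,0,0],-40],[45,[0,0,0],-50],[45,[0,0,0],-60],[45,[0,0,0],-70],[45,[0,0,0],-80],[45,[0,0,0],-90],[45,[0,0,0],-100],[45,[0,0,0],-100],[45,[0,0,0],-100]]}}

```text
t: 28.8
tool_pos: [0.4415, 0.041, 0.3195]
tool_rot: [-1.892, -2.506, 0.002]
contact_force: [-0.1, -0.2, 0.7]
opening: 0.0384
grip_force: 0.0
```

```bash
python3 - <<'E'
from h import *
goto([.437,.2704,.12],101.3)
E
```

```text
shift [221.8  58.6  44.6] yaw -85.4 or 94.6 q6 -20.2 axis now 15.9
```

>>> {"name": "step_arm", "arguments": {"commands": [[45,[30,8,0],-10],[45,[70,18,0],-20],[45,[110,28,0],-30],[45,[150,40,0],-40],[45,[190,50,0],-50],[45,[222,59,0],-60],[45,[222,59,10],-70],[45,[222,59,20],-80],[45,[222,59,30],-85.4],[45,[222,59,44],-85.4],[45,[222,59,44],-85.4],[45,[222,59,44],-85.4]]}}

```text
t: 30.3
tool_pos: [0.4372, 0.2707, 0.2768]
tool_rot: [-0.311, 3.126, 0.0]
contact_force: [-0.8, -0.4, 1.0]
opening: 0.0382
grip_force: 0.0
```

```bash
python3 - <<'E'
from h import *
o=monitor.get_obs();print(o['tool_pos'],o['opening'])
goto([.437,.2704,.023],101.3)
# check marker cross position from w10 (pre-vial, higher view)
i=load('w10');print(w2px(i,[.5096,.2848,.009]),w2px(i,[.3815,.259,.009]))
im,i=snap('wrist','w12')
# white barrel in this picture: cross section near grip point
u,v=w2px(i,[.437,.2704,.012]);print(u,v,w2px(i,[.385,.260,.012]))
g=cv2.cvtColor(im,cv2.COLOR_RGB2GRAY)
for s in(-.05,-.035,-.02,0):
    p=np.array([.437,.2704])+s*np.array([.9806,.196]);n=np.array([-.196,.9806])
    L=[w2px(i,[*(p+n*d),.009]) for d in np.arange(-.024,.025,.003)]
    print(s,[int(g[int(y),int(x)]) if 0<=y<400 and 0<=x<640 else -1 for x,y in L])
E
```

```text
[0.43724647 0.27067033 0.27678376] 0.03822169567531218
shift [ 0.3 -0.2 98.8] yaw 0.1 or -179.9 q6 -77.9 axis now 101.4
(np.float64(158.74208194511775), np.float64(102.85069240490502)) (np.float64(190.08599753441348), np.float64(229.8854710686982))
321.5556557640485 209.48538682615865 (np.float64(321.60719130317403), np.float64(148.04916742474543))
-0.05 [143, 142, 161, 155, 138, 140, 178, 200, 182, 154, 126, 97, 98, 99, 144, 155, 156]
-0.035 [143, 144, 161, 162, 143, 146, 173, 197, 183, 155, 128, 98, 101, 102, 101, 155, 155]
-0.02 [160, 161, 160, 156, 137, 139, 170, 192, 181, 154, 127, 97, 101, 101, 104, 156, 156]
0 [151, 152, 154, 152, 133, 131, 162, 180, 175, 156, 125, 97, 100, 100, 102, 145, 157]
```

The barrel profile sits about 2 mm toward −tool y, with the angle matching. I'll correct for that and grip.

>>> {"name": "step_arm", "arguments": {"commands": [[45,[0,-2,40],0],[45,[0,-2,80],0],[45,[0,-2,95],0],[45,[0,-2,98],0],[45,[0,-2,98],0],[45,[0,-2,98],0],[5,[0,-2,98],0],[5,[0,-2,98],0],[5,[0,-2,98],0],[5,[0,-2,98],0],[5,[0,-2,98],0]], "squeeze": 30}}

```text
t: 31.72
tool_pos: [0.4382, 0.269, 0.1799]
tool_rot: [-0.313, 3.124, 0.001]
contact_force: [-1.4, 0.0, 5.8]
opening: 0.0172
grip_force: 30.8
```

```bash
python3 - <<'E'
from h import *
goto([.4938,.0921,.15],6)
E
```

```text
shift [ -19.6 -184.4 -125.2] yaw -84.6 or 95.4 q6 -78.2 axis now 101.4
```

>>> {"name": "step_arm", "arguments": {"commands": [[5,[0,0,-30],0],[5,[0,0,-80],0],[5,[0,0,-125],0],[5,[0,0,-125],0]]}}

```text
t: 32.22
tool_pos: [0.4388, 0.2693, 0.3084]
tool_rot: [-0.313, 3.118, 0.004]
contact_force: [-0.9, 0.4, -1.0]
opening: 0.0174
grip_force: 30.0
```

>>> {"name": "step_arm", "arguments": {"commands": [[5,[-5,-30,0],10],[5,[-10,-60,0],20],[5,[-15,-90,0],30],[5,[-20,-120,0],40],[5,[-20,-150,0],50],[5,[-20,-184,0],60],[5,[-20,-184,0],70],[5,[-20,-184,0],80],[5,[-20,-184,0],90],[5,[-20,-184,0],95.4],[5,[-20,-184,0],95.4],[5,[-20,-184,0],95.4]]}}

```text
t: 33.72
tool_pos: [0.4934, 0.0923, 0.3027]
tool_rot: [-2.099, -2.336, 0.002]
contact_force: [0.3, -0.8, 0.6]
opening: 0.0173
grip_force: 30.0
```

```bash
python3 - <<'E'
from h import *
o=monitor.get_obs();print(o['tool_pos'],o['opening'],o['q'][5])
im,i=snap('wrist','w13')
goto([.4938,.0921,.037],6)
E
```

```text
[0.49337019 0.09232095 0.30272984] 0.01726350935339557 -0.0702168224196318
shift [ -0.3   0.5 111. ] yaw 0.1 or -179.9 q6 -4.0 axis now 6.1
```

View pics/w13.png

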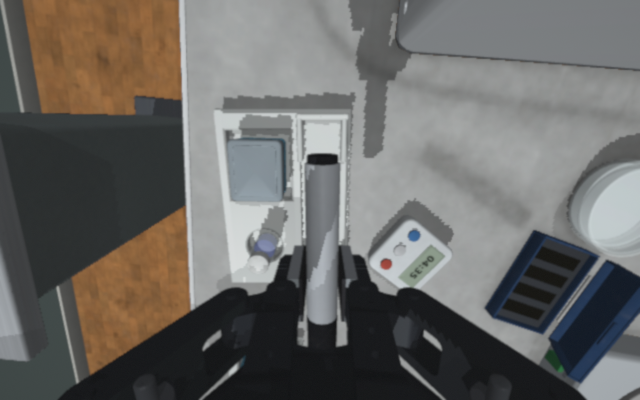

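The marker is lined up with the cradle, tail at (322,158), and the low box and vial stand in their bays. Lower it.

>>> {"name": "step_arm", "arguments": {"commands": [[5,[0,0,40],0],[5,[0,0,80],0],[5,[0,0,100],0],[5,[0,0,105],0],[5,[0,0,108],0],[5,[0,0,109],0],[5,[0,0,109],0]]}}

```text
t: 34.65
tool_pos: [0.4941, 0.0924, 0.1956]
tool_rot: [2.1, 2.335, 0.002]
contact_force: [0.1, -0.3, 0.2]
opening: 0.0174
grip_force: 30.0
```

>>> {"name": "step_arm", "arguments": {"commands": [[5,[0,0,2],0],[5,[0,0,3],0],[5,[0,0,4],0],[5,[0,0,4],0]]}}

```text
t: 35.15
tool_pos: [0.4939, 0.0924, 0.1918]
tool_rot: [-2.101, -2.335, 0.001]
contact_force: [-4.7, -1.0, 8.2]
opening: 0.0174
grip_force: 31.1
```

>>> {"name": "step_arm", "arguments": {"commands": [[20,[0,0,0],0],[34,[0,0,0],0],[34,[0,0,0],0],[34,[0,0,0],0],[34,[0,0,-15],0],[34,[0,0,-50],0],[34,[0,0,-110],0],[34,[-80,0,-150],0],[34,[-80,0,-150],0],[34,[-80,0,-150],0]]}}

```text
t: 36.4
tool_pos: [0.5026, 0.0116, 0.3434]
tool_rot: [2.102, 2.33, 0.004]
contact_force: [-0.3, -0.3, -0.2]
opening: 0.0292
grip_force: 0.0
```

```bash
python3 - <<'E'
from h import *
o=monitor.get_obs();print(o['tool_pos'],o['contact_force'],o['opening'],o['t'])
im,i=snap('wrist','w14')
a=np.radians(6);O=np.array([.4583,.0848]);ax=np.array([np.cos(a),np.sin(a)]);ay=np.array([-ax[1],ax[0]])
g=cv2.cvtColor(im,cv2.COLOR_RGB2GRAY)
for y in(-.06,-.05,-.03,0,.03,.05,.06,.068):
    L=[w2px(i,[*(O+ax*x+ay*y),.021]) for x in np.arange(.016,.057,.002)]
    print(y,[int(g[int(q),int(p)]) if 0<=q<400 and 0<=p<640 else -1 for p,q in L])
L=[w2px(i,[*(O+ax*.036+ay*y),.021]) for y in np.arange(-.085,.085,.004)]
print([int(g[int(q),int(p)]) if 0<=q<400 and 0<=p<640 else -1 for p,q in L])
E
```

```text
[0.50261307 0.01159065 0.34341639] [-0.26777503 -0.27546722 -0.1627011 ] 0.02918379271416638 36.4
-0.06 [190, 134, 129, 187, 203, 180, 116, 34, 35, 37, 35, 34, 32, 30, 35, 113, 184, 196, 159, 192, 163]
-0.05 [190, 154, 149, 202, 202, 174, 100, 32, 33, 35, 35, 35, 33, 30, 29, 109, 179, 196, 154, 191, 164]
-0.03 [167, 201, 207, 207, 203, 173, 135, 152, 170, 178, 181, 177, 163, 147, 119, 118, 148, 200, 205, 205, 201]
0 [168, 196, 207, 207, 207, 201, 151, 147, 166, 175, 178, 176, 167, 151, 125, 116, 156, 203, 207, 207, 188]
0.03 [171, 175, 207, 207, 207, 186, 139, 148, 166, 174, 177, 174, 163, 149, 111, 128, 148, 198, 208, 208, 202]
0.05 [192, 141, 147, 202, 207, 179, 133, 146, 162, 168, 173, 170, 160, 134, 109, 127, 171, 204, 164, 189, 179]
0.06 [186, 133, 141, 191, 207, 208, 199, 116, 127, 143, 156, 147, 131, 103, 100, 135, 153, 200, 163, 185, 157]
0.068 [193, 127, 149, 203, 207, 207, 207, 208, 200, 147, 140, 141, 141, 141, 141, 141, 155, 200, 160, 192, 160]
[147, 201, 125, 98, 36, 36, 35, 35, 38, 34, 35, 34, 34, 48, 185, 184, 182, 182, 181, 181, 181, 178, 178, 178, 177, 177, 177, 178, 177, 177, 176, 176, 174, 174, 172, 171, 171, 36, 141, 141, 175, 178, 178]
```

```bash
python3 -c "
from h import *
print(finish_job())"
```

```text
the job is handed in; nothing more can be done
None
```

Both kits are made up and the job is handed in at about 36 s of the 128 s allowed. All five items are seated in their bays, the boxes, bottle and vial are upright, and I never touched the tape, timer or pen.

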